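# Set the indexing dial to the pegged line and register it

## Task

Push the round indexing dial round by its finger notches until the index line on it lines up with the long scale line that the tall peg stands on, not the one with the low dome stud. With the dial standing there, press the push button on the bench all the way down to register the setting, then leave dial and button alone. Use only closed fingertips: grip and lift nothing, press the button only once the dial is set, and leave the loose parts where they lie.

Things in the scene. Friction and masses are not known exactly. Their poses are not given: they have to be found in the camera images.
- fixture: fixed round dark base, 260 mm diameter, top 31 mm high, white scale lines; origin at the centre of its underside, on the dial's vertical axis; z up. The lines, every 10 degrees, run outward from 98 mm radius, the middle one along its own -x; the two long ones lie 60 degrees either side of that and carry the tall peg and the low stud (which is where varies).
- dial_centre (a point): centre of the flat top of the aluminium dial, 54 mm above the bench. The dial is a disc of 190 mm diameter, underside 32 mm above the bench, with three finger notches in its rim: their middles lie 60 degrees either side of the index line and opposite it.
- notch (a point): middle of the notch opposite the index line, at the height of the dial's underside, 72 mm from the axis. Each notch is open upward and outward and runs from 50 to 95 mm radius; its two nearly radial side walls stand about 57 mm apart at 72 mm radius. Its floor is the fixture's top, 31 mm above the bench.
- dial (a joint): rotation of the dial about the vertical axis (rad), growing counter-clockwise seen from above; 0 when the index line points along the fixture's -x; range -2.4 to 2.4. It turns against friction of 0.2 N m and stays where it is left.
- index_mark (a point): outer end of the dial's black index line (5 mm wide, on the dial's top and down its rim), on the top edge at 95 mm radius, 54 mm above the bench. Its x axis points from there to the dial's centre, z up.
- set_peg_top (a point): centre of the top of the tall round steel peg (14 mm diameter, 30 mm tall, fixed), which stands on the outer end of the target scale line, 118 mm from the dial's axis; 60 mm above the bench.
- home_stud_top (a point): top of the low steel dome stud (14 mm diameter, 5 mm tall, fixed) on the other long scale line, which is not the target.
- register_top (a point): centre of the top of the black round push button (34 mm diameter) on its fixed grey housing; the button is pressed straight down.
- register (a joint): how far the button is pressed (m): 0 up, 0.006 fully down; a spring needs about 5 N for full travel and brings it up again.
- spacer_block: small pale block with two round holes, 30 x 50 x 20 mm, loose; origin at the centre of its underside; to be left where it lies
- bush_1: small cream flanged bush, 24 mm across, 22 mm tall, loose; origin at the centre of its underside; to be left where it lies
- bush_2: small cream flanged bush like bush_1, loose; origin at the centre of its underside; to be left where it lies
- tape_1: roll of black tape lying flat, 62 mm across, 19 mm tall, loose; origin at the centre of its underside; to be left where it lies

How it is judged (in metres and radians):
On the way, in this order (a step that is already met when the one before it is completed fails the run):
1. the index line stands still in line with the peg's scale line, the button not pressed (y of set_peg_top in the frame of index_mark between -0.006 and 0.006 m and x of set_peg_top in the frame of index_mark below 0 m and velocity of joint dial between -0.05 and 0.05 rad/s and value of joint register below 0.002 m), for 0.3 s.
2. the button is pressed down with the dial set (y of set_peg_top in the frame of index_mark between -0.006 and 0.006 m and x of set_peg_top in the frame of index_mark below 0 m and value of joint register above 0.0045 m), for 0.05 s.
At the end, for the whole second after the job is handed in: The dial is at rest with its index line in line with the tall peg (the peg's centre within 6 mm of the index line's extension, about 3 degrees), after the button was pressed at least 4.5 mm down with the dial set; the button is up again (y of set_peg_top in the frame of index_mark between -0.006 and 0.006 m and x of set_peg_top in the frame of index_mark below 0 m and velocity of joint dial between -0.02 and 0.02 rad/s and value of joint register below 0.002 m); the robot touches nothing.
It fails at once if the button is pressed while the dial is not set (value of joint register above 0.003 m and not (y of set_peg_top in the frame of index_mark between -0.007 and 0.007 m and x of set_peg_top in the frame of index_mark below 0 m)).
It fails at once if a loose part is lifted or moved by more than 30 mm (distance of any of spacer_block, bush_1, bush_2, tape_1 from where it was at the start of the episode above 0.03 m).
It also fails if it takes over 54 s, if anything falls off the work surface, if the arm or the gripper's body presses on something with over 40 N, if the wrist force passes 120 N, or if a joint passes its speed limit or range.

## Robot

A 6-joint arm with a two-finger parallel gripper is mounted at the origin on the work surface; the furniture and walls round the work are solid. World frame = base frame: x ahead of the robot, y to its left, z up, the work surface at z = 0. Lengths are in mm, angles in rad, forces in N, time in s.
With the tool pointing down it reaches from about 300 to 775 mm from the base axis. Payload 14.6 kg.
Tool frame: the origin (TCP) lies between the finger pads; the fingertips stand 11 mm ahead of it and the grasp point (between the pads) lies 8 mm behind it; z points along the fingers, y is the direction in which the jaws open and shut (so a half turn about z gives the same grasp; the last joint's range is limited). The gripper opens to 94 mm and grips with 3 to 60 N. Pads are 16 mm wide; open, the fingers measure 119 mm over their backs; the gripper's body (75 mm by 177 mm) begins 78 mm behind the grasp point.
Start: joints at [1.263, 0.3, 1.521, -0, 1.321, -0.067], TCP at [131.162, 534.122, 216.446] pointing down, gripper open.
Joint ranges: [-3.03, 3.03], [-0.79, 2.21], [0.23, 2.52], [-1.04, 4.18], [0, 3.07], [-2.55, 2.55]. Speed limits (rad/s): [2.22, 2.22, 2.57, 3.14, 3.14, 3.14].

## Interface

Orientations are given as [roll, pitch, yaw] about the fixed x, y, z axes, in that order (R = Rz(yaw) Ry(pitch) Rx(roll)).
In Python, from cell import * gives the robot as it stands.
- The arm moves only by the tool arm_command, never from a script. Its argument "deltas" is a list of rows, each an object with "xyz": the shift along the world's x, y, z in m, a list of three; "turn": the turn, a rotation vector about the world's x, y, z in rad, a list of three. A call has 1 to 12 rows; each row shifts and turns the commanded pose from where the row before left it; what a row does not reach is not made up. A row lasts 1/8 s, in which the tool goes at most 62.5 mm and 10.7 degrees, less where a joint would pass 70% of its speed; a pose out of reach is approached as far as the arm can. A call with a gripper value outside its range is refused whole. "gripper" is the closure, from 0 (fully open) to 1 (shut), set as the call begins (left out, the last holds). The fingers move at their own pace and stop on an object; "force" is the grip in N (left out, the last holds). Time passes only in rows, so rows that do not move let the fingers close. It gives the time, the measured TCP pose, the force and the opening at its end, in the units of the state.
- read_state(): the state, without advancing time (a new reading comes with each control period).
- camera(name): name is "scene" or "side" or "wrist"; returns a dict with "color" (480x640x3 uint8, red, green, blue), "fx", "fy", "cx", "cy" (pixels), "rvec" (rotation vector, rad) and "tvec" (3), from world to camera coordinates, as OpenCV has them; the wrist camera has in their place "mount" (4x4, takes a point from camera to tool coordinates, whose origin is the TCP and whose axes are the flange's). Camera axes: x right, y down, z forward; pixel columns grow to the right and rows downward; lengths in mm; the calibration is good to about 2 mm. A picture is of the moment at which its call begins: read the wrist's pose just before it. There is no depth.
- sign_off(): hands the job in, once; it reports no verdict.
The state is a dict: "clock": time; "joints": joint angles; "qd": joint speeds; "effort": joint torques, N m; "eef_pos": TCP position; "eef_rot": TCP orientation; "wrist_force": force on the tool from outside, world axes, zero at the start; "moment": the same for the moment, N m; "finger_gap": finger opening in mm.
Only numpy, scipy, OpenCV 4.12 (cv2) and the standard library are available. Lean on these libraries where they do the work, as an engineer would, in place of code of your own. Each camera call takes 0.05 s, during which the arm holds its last target.

## Working session

There is one attempt and no reset: what is moved stays moved. The work goes in short steps, Python scripts to look and compute and a tool call to move; the robot and the scene stay as the last step left them, time stands still between calls to the robot, and variables do not carry over. Pictures are saved under pics/ and viewed, and the job is handed in when it is done.

Besides the shell and the picture viewer there is one more tool, called after ">>>" as a command line: name --argument value ..., lists and objects as JSON in quotes. arm_command: Moves the arm, as the interface text tells. Its arguments: {"type":"object","properties":{"deltas":{"type":"array","items":{"type":"object","properties":{"xyz":{"type":"array","items":{"type":"number"}},"turn":{"type":"array","items":{"type":"number"}}}}},"gripper":{"type":"number"},"force":{"type":"number"}},"required":["deltas"]}

```bash
mkdir -p pics; cat > h.py <<'E'
import numpy as np, cv2, json
from cell import *
def snap(n,f):
    s=read_state(); c=camera(n); cv2.imwrite(f'pics/{f}.png',c['color'][:,:,::-1])
    d={k:np.array(v).tolist() for k,v in c.items() if k!='color'}; d['s']={k:np.array(v).tolist() for k,v in s.items()}
    json.dump(d,open(f'pics/{f}.json','w')); return c
def ray(f,u,v):
    d=json.load(open(f'pics/{f}.json')); 
    r=np.array([(u-d['cx'])/d['fx'],(v-d['cy'])/d['fy'],1])
    R=cv2.Rodrigues(np.array(d['rvec']))[0]; t=np.array(d['tvec']).ravel()
    return -R.T@t, R.T@r
def onz(f,u,v,z):
    o,r=ray(f,u,v); return o+r*(z-o[2])/r[2]
def proj(f,p):
    d=json.load(open(f'pics/{f}.json'))
    K=np.array([[d['fx'],0,d['cx']],[0,d['fy'],d['cy']],[0,0,1]])
    return cv2.projectPoints(np.array(p,float).reshape(-1,3),np.array(d['rvec']),np.array(d['tvec']),K,None)[0].reshape(-1,2)
E
python3 - <<'E'
from h import *
snap('scene','a');snap('side','b');print(read_state())
E
```

```text
{'clock': 0.1, 'joints': array([ 1.26339830e+00,  3.00420171e-01,  1.52152696e+00, -4.53051135e-05,
        1.32070777e+00, -6.65762472e-02]), 'qd': array([-0.00092447,  0.00015829, -0.00368349, -0.00116601, -0.00178353,
        0.00048643]), 'effort': array([ 3.59284648e-03, -5.32638824e+01, -3.53291416e+01,  7.10881362e-02,
        2.33881292e-02, -4.07722027e-06]), 'eef_pos': array([131.10669276, 533.90750932, 215.93715617]), 'eef_rot': array([-3.14052984e+00, -2.68815749e-05,  2.90078210e+00]), 'wrist_force': array([-0.47867389, -0.23458735,  0.10550202]), 'moment': array([ 0.08115165, -0.02942216, -0.00865756]), 'finger_gap': 93.67870764558334}
```

View pics/a.png

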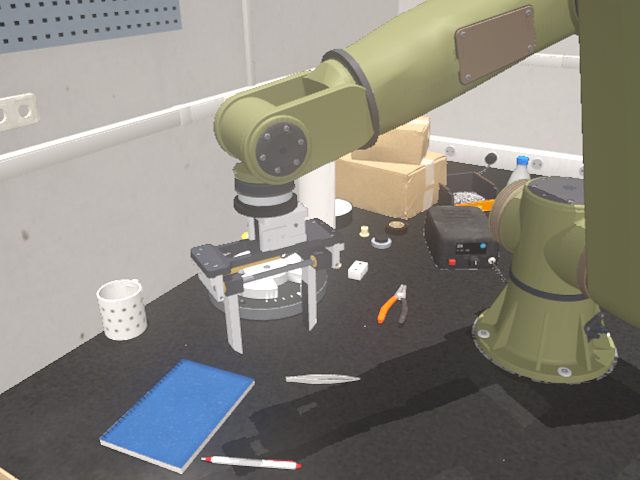

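View pics/b.png

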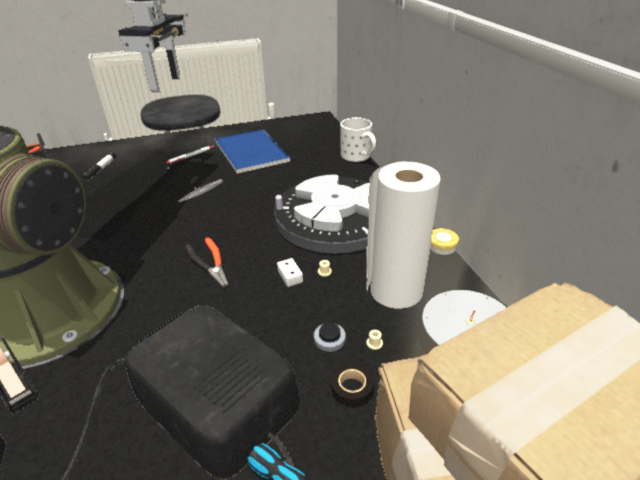

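The side view shows the dial near (330,205), a tall peg at its left (279,202), the button at (329,333), and a paper roll partly hiding the dial's right side. In the scene view the gripper hides the dial. I'll zoom in.

```bash
python3 - <<'E'
import cv2
b=cv2.imread('pics/b.png'); cv2.imwrite('pics/b1.png',cv2.resize(b[165:265,255:395],None,fx=5.7,fy=5.7,interpolation=cv2.INTER_CUBIC))
cv2.imwrite('pics/b2.png',cv2.resize(b[250:410,260:400],None,fx=3.7,fy=3.7,interpolation=cv2.INTER_CUBIC))
a=cv2.imread('pics/a.png'); cv2.imwrite('pics/a1.png',cv2.resize(a[200:330,190:420],None,fx=3.4,fy=3.4,interpolation=cv2.INTER_CUBIC))
E
```

```text
(no output)
```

View pics/b1.png

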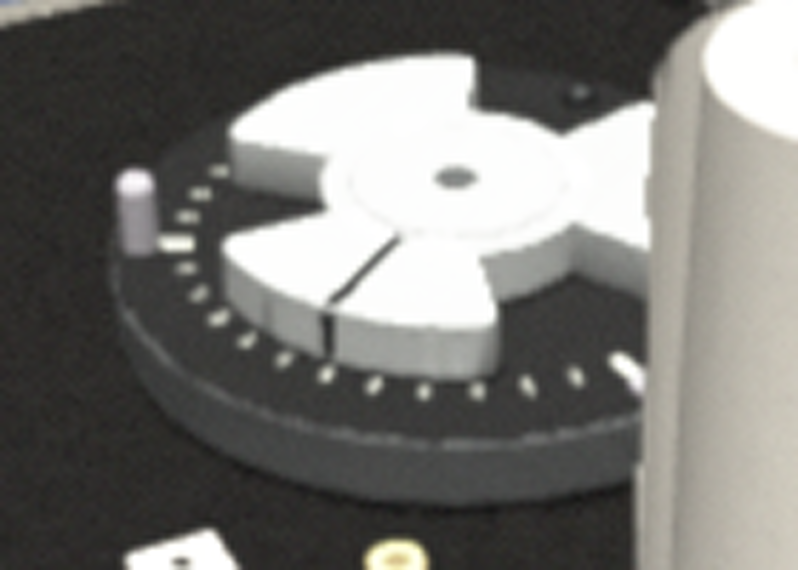

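View pics/b2.png

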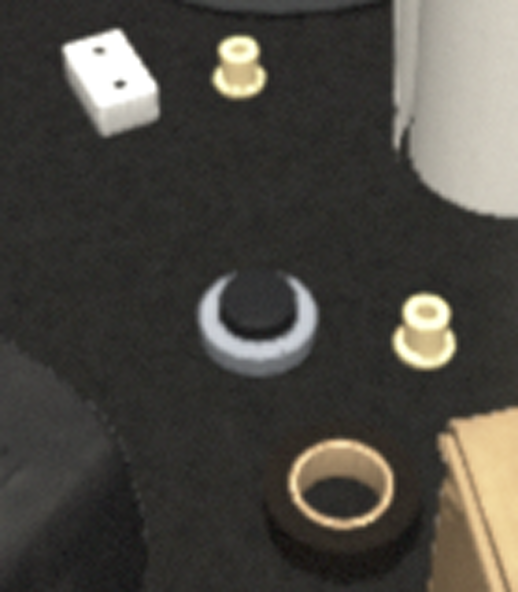

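View pics/a1.png

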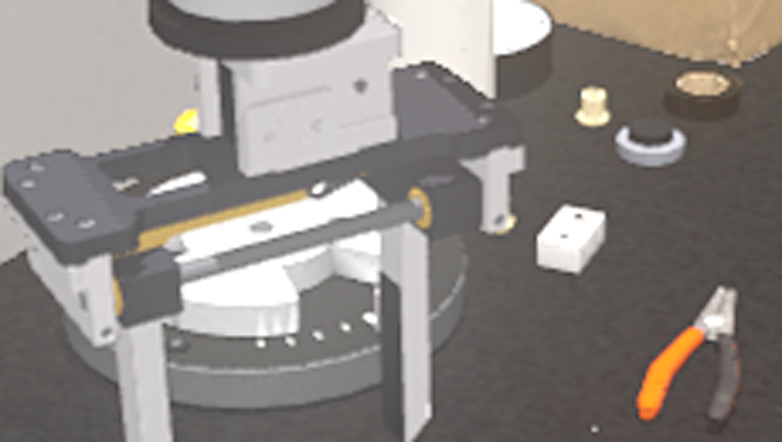

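The side crop shows the peg with the long line at crop (175,243), the index line's rim end at (330,300), the hub hole at (455,178), and the stud line at (630,370). The button is at b2 crop (258,300). Counting ticks puts the index about 60° from the peg.

```bash
cat >> h.py <<'E'
def full(x,y,s,ox,oy): return (x+.5)/s-.5+ox,(y+.5)/s-.5+oy
E
python3 - <<'E'
from h import *
B=lambda x,y:full(x,y,5.7,255,165); C=lambda x,y:full(x,y,3.7,260,250); A=lambda x,y:full(x,y,3.4,190,200)
P=lambda n,p:print(n,np.round(p,1))
c=onz('b',*B(455,178),54);P('centre side',c)
P('centre scene',onz('a',*A(262,228),54))
ix=onz('b',*B(330,302),54);P('index',ix)
pg=onz('b',*B(135,180),60);P('peg',pg)
ln=onz('b',*B(163,243),31);P('longline',ln)
st=onz('b',*B(613,357),31);P('studline inner',st)
hub=onz('b',*B(399,238),54)
ang=lambda p:np.degrees(np.arctan2(*(p-c)[[1,0]]))
for n,p in dict(ix=ix,pg=pg,st=st,ln=ln).items(): print(n,np.linalg.norm((p-c)[:2]),ang(p))
for n,x,y in [('mid',327,375),('t50',285,360),('t70',375,387)]:
    p=onz('b',*B(x,y),31); print(n,np.linalg.norm((p-c)[:2]),ang(p))
for h in (20,25,30): P(f'button side {h}',onz('b',*C(258,300),h))
for h in (20,25,30): P(f'button scene {h}',onz('a',*A(652,133),h))
P('block',onz('b',*C(110,75),20));P('bush1',onz('b',*C(238,50),22));P('bush2',onz('b',*C(428,310),22));P('tape',onz('b',*C(340,485),19))
for n,x,y in [('blk',572,232),('bush2',595,95),('tape',706,88)]:P(n,onz('a',*A(x,y),20))
P('roll base L',onz('b',370,290,0));P('roll base front',onz('b',398,304,0));P('roll R',onz('b',426,290,0))
E
```

```text
centre side [516.8 243.9  54. ]
centre scene [516.8 246.8  54. ]
index [468.5 165.   54. ]
peg [399.6 240.8  60. ]
longline [407.9 243.1  31. ]
studline inner [566.1 158.4  31. ]
ix 92.47929699083194 -121.47804992065517
pg 117.16728260345124 -178.50590992660102
st 98.66506128453484 -60.021165194116946
ln 108.86004236451127 -179.59926188736577
mid 102.79705386565938 -119.27087781218349
t50 102.58639446616353 -129.04575081906847
t70 103.6184157790382 -109.1632369959888
button side 20 [486.  -99.3  20. ]
button side 25 [ 485.8 -103.9   25. ]
button side 30 [ 485.6 -108.4   30. ]
button scene 20 [479.2 -89.   20. ]
button scene 25 [472.4 -81.   25. ]
button scene 30 [465.7 -73.   30. ]
block [422.6  49.6  20. ]
bush1 [485.6  62.4  22. ]
bush2 [ 555.5 -110.6   22. ]
tape [ 511.4 -191.8   19. ]
blk [416.1  64.8  20. ]
bush2 [ 554.8 -109.5   20. ]
tape [ 502.7 -179.6   20. ]
roll base L [563.9   9.7   0. ]
roll base front [606.8 -27.7   0. ]
roll R [661.8   3.8   0. ]
```

Everything checks out: peg radius is 117 (118 given), line inner radius 98.7 (98), index radius 92.5 (95), and the peg and stud lines are 119.5° apart. The dial must turn about −58° (clockwise). I'll use the notch now facing the robot at about 178.5°, away from the paper roll. Next I close the fingers and move above it.

>>> arm_command --deltas '[{"xyz": [0.039,-0.036,0],"turn": [0,0,0.027]},{"xyz": [0.039,-0.036,0],"turn": [0,0,0.027]},{"xyz": [0.039,-0.036,0],"turn": [0,0,0.027]},{"xyz": [0.039,-0.036,0],"turn": [0,0,0.027]},{"xyz": [0.039,-0.036,0],"turn": [0,0,0.027]},{"xyz": [0.039,-0.036,0],"turn": [0,0,0.027]},{"xyz": [0.039,-0.036,0],"turn": [0,0,0.027]},{"xyz": [0.039,-0.036,0],"turn": [0,0,0.027]},{"xyz": [0,0,0]},{"xyz": [0,0,0]},{"xyz": [0,0,0]}]' --gripper 1 --force 10

```text
validation failed for argument at $.de...
```

```bash
python3 - <<'E'
from h import *
snap('wrist','w1');snap('scene','a2');snap('side','b3')
print(json.load(open('pics/w1.json')))
print('wall',onz('b',375,165,0),onz('b',460,253,0),onz('b',337,113,0))
E
```

```text
{'fx': 381.53909434269946, 'fy': 381.53909434269946, 'cx': 316.9182478098633, 'cy': 242.82581712287467, 'mount': [[0.0008854284411448646, -0.9603374033592624, -0.2788391789646182, 80.9955441763049], [0.9999996079986038, 0.0008515293954340998, 0.0002426938919113988, -1.3759725243757126], [4.371735517837482e-06, -0.2788392845473454, 0.9603377808740059, -167.80636095376067], [0.0, 0.0, 0.0, 1.0]], 's': {'clock': 0.1, 'joints': [1.2633983019764186, 0.30042017104532664, 1.5215269608008501, -4.5305113451204534e-05, 1.3207077676129204, -0.06657624719302642], 'qd': [-0.0009244654969909556, 0.0001582908612072216, -0.0036834947290589337, -0.0011660104673962308, -0.0017835302986372844, 0.0004864251137480539], 'effort': [0.00359284647856839, -53.26388239860535, -35.32914161682129, 0.07108813617378473, 0.02338812919333577, -4.077220268072779e-06], 'eef_pos': [131.10669276317304, 533.9075093199147, 215.93715616507748], 'eef_rot': [-3.1405298412938065, -2.6881574870518676e-05, 2.9007820975451737], 'wrist_force': [-0.47867389038729785, -0.2345873465941082, 0.10550202009433364], 'moment': [0.08115165088806142, -0.029422160875341642, -0.008657559408840108], 'finger_gap': 93.67870764558334}}
wall [ 6.37553109e+02  4.78849981e+02 -1.13686838e-13] [750.65130633 103.39271762   0.        ] [565.41950318 845.02705599   0.        ]
```

View pics/w1.png

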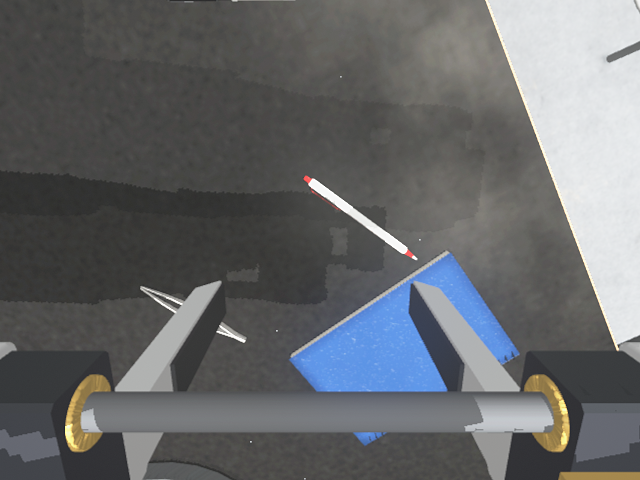

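View pics/a2.png

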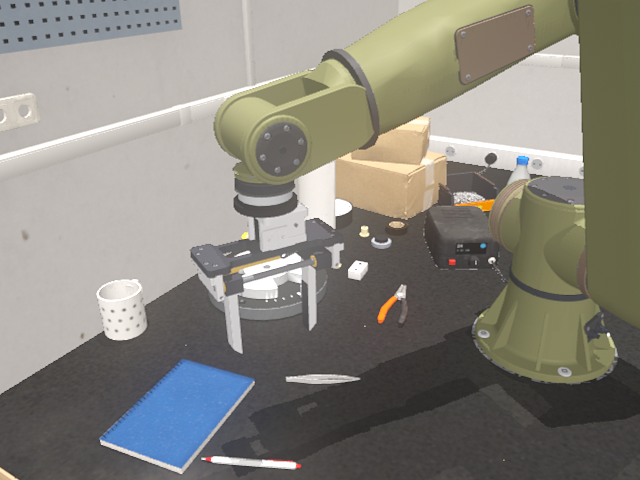

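View pics/b3.png

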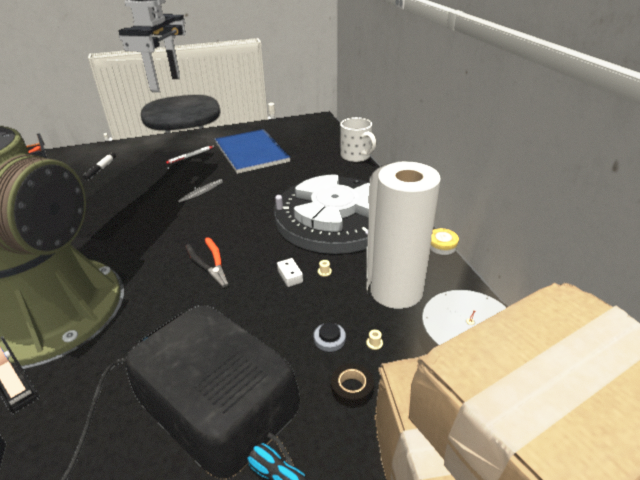

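The move was refused (row format) and nothing moved; the pictures show the unchanged scene. I'll resend with both fields in every row.

>>> arm_command --deltas '[{"xyz": [0.039,-0.036,0.0],"turn": [0.0,0.0,0.027]},{"xyz": [0.039,-0.036,0.0],"turn": [0.0,0.0,0.027]},{"xyz": [0.039,-0.036,0.0],"turn": [0.0,0.0,0.027]},{"xyz": [0.039,-0.036,0.0],"turn": [0.0,0.0,0.027]},{"xyz": [0.039,-0.036,0.0],"turn": [0.0,0.0,0.027]},{"xyz": [0.039,-0.036,0.0],"turn": [0.0,0.0,0.027]},{"xyz": [0.039,-0.036,0.0],"turn": [0.0,0.0,0.027]},{"xyz": [0.039,-0.036,0.0],"turn": [0.0,0.0,0.027]},{"xyz": [0.0,0.0,0.0],"turn": [0.0,0.0,0.0]},{"xyz": [0.0,0.0,0.0],"turn": [0.0,0.0,0.0]}]' --gripper 1 --force 10

```text
clock: 1.5
eef_pos: [442.8, 246.4, 216.3]
eef_rot: [3.142, -0.0, 3.116]
wrist_force: [0.0, 0.5, -0.4]
finger_gap: 0.9
```

```bash
python3 - <<'E'
from h import *
snap('wrist','w2');snap('scene','a3');snap('side','b4')
a=cv2.imread('pics/a3.png'); cv2.imwrite('pics/a3c.png',cv2.resize(a[200:330,190:420],None,fx=3.4,fy=3.4,interpolation=cv2.INTER_CUBIC))
E
```

```text
(no output)
```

View pics/w2.png

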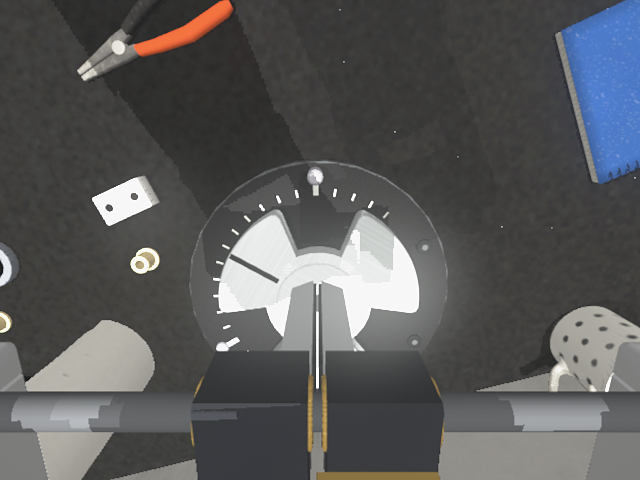

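View pics/a3.png

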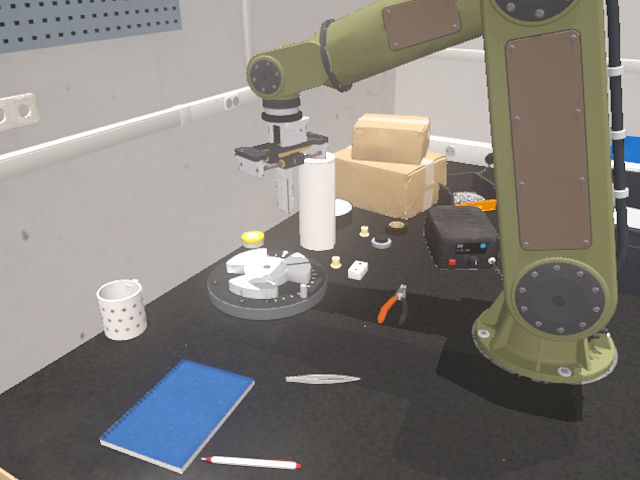

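View pics/b4.png

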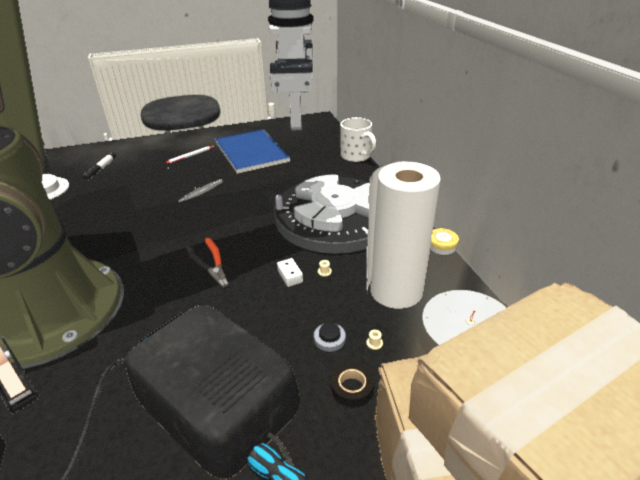

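The wrist view confirms it: peg (316,176), index line (232,257)–(277,281), and the open notch centred under the peg at about (318,225). The fingers are shut and aligned over it. Before descending I'll check the position against the wrist image and compute the arc.

```bash
cat >> h.py <<'E'
from scipy.spatial.transform import Rotation as Ro
def wz(f,u,v,z):
    d=json.load(open(f'pics/{f}.json')); M=np.array(d['mount']); s=d['s']
    R=Ro.from_euler('xyz',s['eef_rot']).as_matrix(); p=np.array(s['eef_pos'])
    r=R@M[:3,:3]@np.array([(u-d['cx'])/d['fx'],(v-d['cy'])/d['fy'],1]); o=p+R@M[:3,3]
    return o+r*(z-o[2])/r[2]
E
python3 - <<'E'
from h import *
for n,u,v,z in [('peg',316,176,60),('ix',232,257,54),('ixin',277,281,54),('rimL',191,280,31),('rimR',447,285,31),('top',318,161,31),('bushclose',136,264,22),('button edge',0,262,20)]: print(n,np.round(wz('w2',u,v,z),1))
th=np.radians(178-5*np.arange(13)); p=np.c_[np.cos(th),np.sin(th)]*.074
print(np.round(np.diff(p,axis=0),4).tolist())
E
```

```text
peg [396.9 245.3  60. ]
ix [468.8 167.   54. ]
ixin [493.2 206.7  54. ]
rimL [499.2 118.7  31. ]
rimR [510.8 372.9  31. ]
top [386.7 247.3  31. ]
bushclose [484.2  62.2  22. ]
button edge [479.4 -75.6  20. ]
[[0.0005, 0.0064], [0.0011, 0.0064], [0.0016, 0.0063], [0.0022, 0.0061], [0.0027, 0.0059], [0.0032, 0.0056], [0.0037, 0.0053], [0.0041, 0.005], [0.0045, 0.0046], [0.0049, 0.0042], [0.0053, 0.0037], [0.0056, 0.0033]]
```

>>> arm_command --deltas '[{"xyz": [0.0,-0.001,-0.055],"turn": [0.0,0.0,0.0]},{"xyz": [0.0,0.0,-0.055],"turn": [0.0,0.0,0.0]},{"xyz": [0.0,0.0,-0.035],"turn": [0.0,0.0,0.0]},{"xyz": [0.0,0.0,-0.015],"turn": [0.0,0.0,0.0]},{"xyz": [0.0,0.0,-0.005],"turn": [0.0,0.0,0.0]},{"xyz": [0.0,0.0,0.0],"turn": [0.0,0.0,0.0]}]'

```text
clock: 2.4
eef_pos: [443.6, 245.5, 52.4]
eef_rot: [3.141, 0.001, 3.117]
wrist_force: [0.3, 0.1, 0.4]
finger_gap: 0.5
```

The wrist measurement agrees with the side view to about 2–3 mm. The fingertip is in the notch at z≈41 with no contact force. Now the arc, turning the tool along with the notch.

>>> arm_command --deltas '[{"xyz": [0.0005,0.0064,0.0],"turn": [0.0,0.0,-0.087]},{"xyz": [0.0011,0.0064,0.0],"turn": [0.0,0.0,-0.087]},{"xyz": [0.0016,0.0063,0.0],"turn": [0.0,0.0,-0.087]},{"xyz": [0.0022,0.0061,0.0],"turn": [0.0,0.0,-0.087]},{"xyz": [0.0027,0.0059,0.0],"turn": [0.0,0.0,-0.087]},{"xyz": [0.0032,0.0056,0.0],"turn": [0.0,0.0,-0.087]},{"xyz": [0.0037,0.0053,0.0],"turn": [0.0,0.0,-0.087]},{"xyz": [0.0041,0.005,0.0],"turn": [0.0,0.0,-0.087]},{"xyz": [0.0,0.0,0.0],"turn": [0.0,0.0,0.0]}]'

```text
clock: 3.52
eef_pos: [462.7, 292.6, 52.6]
eef_rot: [3.14, 0.001, 2.422]
wrist_force: [-0.2, -0.1, 0.1]
finger_gap: 0.9
```

```bash
python3 - <<'E'
from h import *
snap('wrist','w3');snap('side','b5')
b=cv2.imread('pics/b5.png'); cv2.imwrite('pics/b5c.png',cv2.resize(b[165:265,255:395],None,fx=5.7,fy=5.7,interpolation=cv2.INTER_CUBIC))
E
```

```text
(no output)
```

View pics/w3.png

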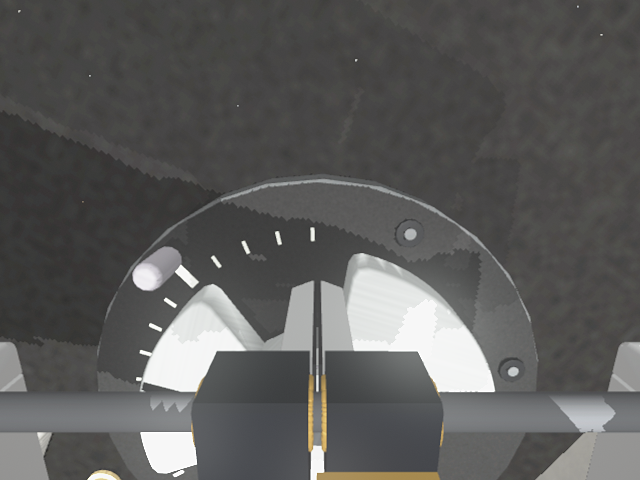

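View pics/b5c.png

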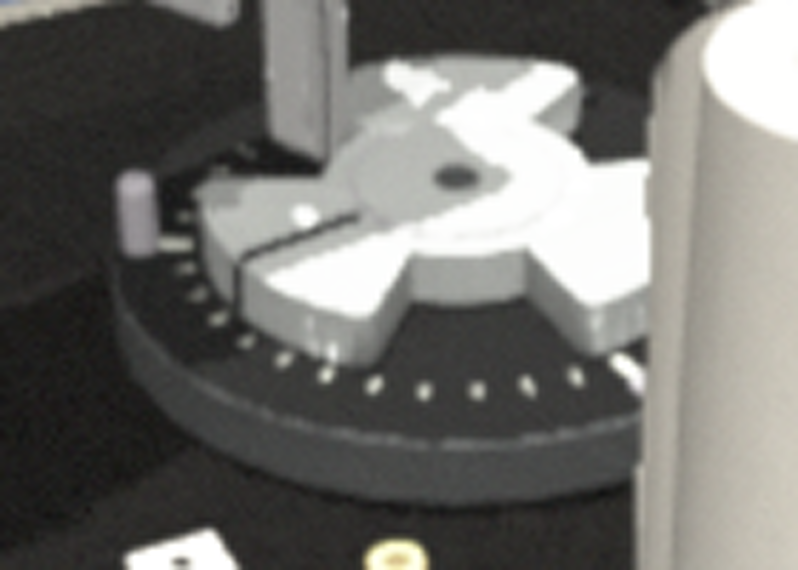

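The dial is turning. The index rim end is now at side crop (240,262) and the peg line at (175,243). Measuring what remains.

```bash
python3 - <<'E'
from h import *
B=lambda x,y:full(x,y,5.7,255,165)
c=onz('b',*B(455,178),54)
for x,y,z in [(240,260,54),(356,216,54),(135,180,60),(327,375,31)]:
    p=onz('b',*B(x,y),z); d=p-c; print(np.round(p,1),np.linalg.norm(d[:2]),np.degrees(np.arctan2(d[1],d[0])))
d=np.array([462.7-517,292.6-245.2]);print(np.hypot(*d),np.degrees(np.arctan2(d[1],d[0])))
E
```

```text
[437.6 193.8  54. ] 93.71636699691418 -147.6487542992798
[479.4 220.1  54. ] 44.281515928774404 -147.47328176495108
[399.6 240.8  60. ] 117.16728260345124 -178.50590992660102
[466.5 154.2  31. ] 102.79705386565938 -119.27087781218349
72.07808266040381 138.88137603220946
```

Remaining about 31.5°. I'll push 28° more in 4° rows, then look again.

>>> arm_command --deltas '[{"xyz": [0.0035,0.0037,0.0],"turn": [0.0,0.0,-0.07]},{"xyz": [0.0037,0.0034,0.0],"turn": [0.0,0.0,-0.07]},{"xyz": [0.004,0.0031,0.0],"turn": [0.0,0.0,-0.07]},{"xyz": [0.0042,0.0029,0.0],"turn": [0.0,0.0,-0.07]},{"xyz": [0.0044,0.0026,0.0],"turn": [0.0,0.0,-0.07]},{"xyz": [0.0045,0.0023,0.0],"turn": [0.0,0.0,-0.07]},{"xyz": [0.0047,0.0019,0.0],"turn": [0.0,0.0,-0.07]},{"xyz": [0.0,0.0,0.0],"turn": [0.0,0.0,0.0]},{"xyz": [0.0,0.0,0.0],"turn": [0.0,0.0,0.0]}]'

```text
clock: 4.75
eef_pos: [491.3, 311.9, 51.6]
eef_rot: [3.141, -0.0, 1.933]
wrist_force: [-0.5, -0.4, 0.4]
finger_gap: 0.7
```

```bash
python3 - <<'E'
from h import *
snap('wrist','w4');snap('side','b6')
b=cv2.imread('pics/b6.png'); cv2.imwrite('pics/b6c.png',cv2.resize(b[165:265,255:395],None,fx=5.7,fy=5.7,interpolation=cv2.INTER_CUBIC))
E
```

```text
(no output)
```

View pics/b6c.png

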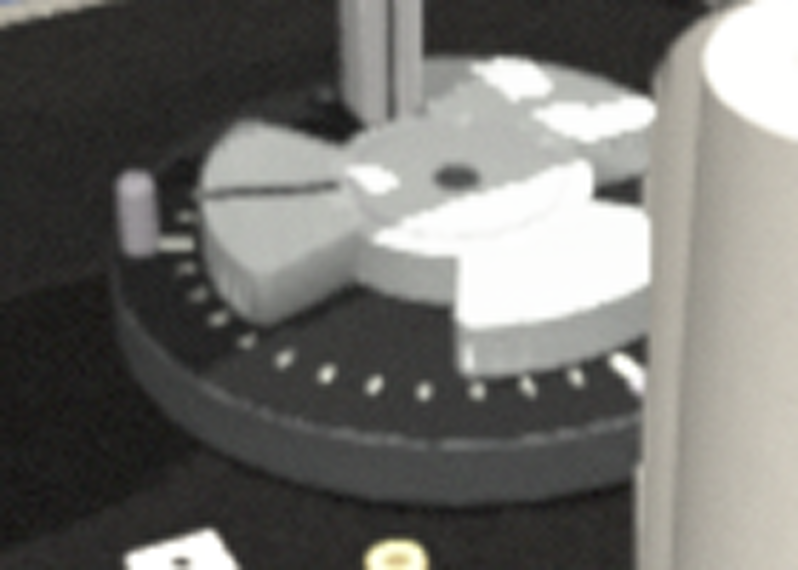

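View pics/w4.png

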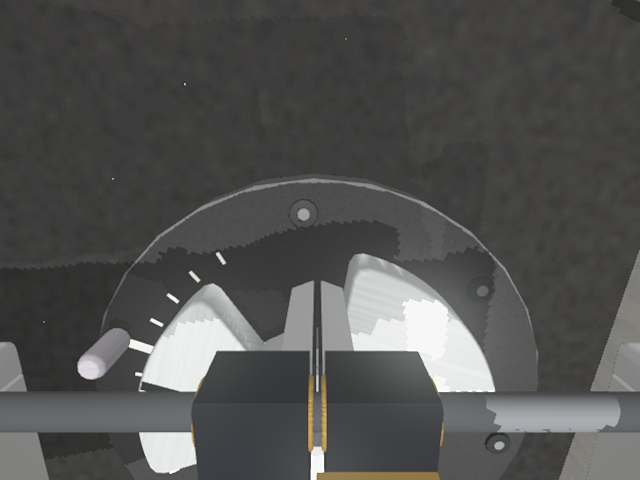

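The index line runs (203,195)–(338,184) in the side crop, now nearly on the peg. I'll compute the lateral offset of the peg from the line's extension.

```bash
cat > off.py <<'E'
from h import *
import sys
B=lambda x,y:full(x,y,5.7,255,165)
def rep(f,o,i):
    c=onz('b',*B(455,178),54)[:2]
    pt=onz('b',*B(135,180),60)[:2]
    # peg axis also from line direction
    a=lambda p:np.degrees(np.arctan2(p[1]-c[1],p[0]-c[0]))
    o=onz('b',*B(*o),54)[:2]; i=onz('b',*B(*i),54)[:2]
    d=(i-o)/np.linalg.norm(i-o)
    print('outer',o.round(1),'r',np.linalg.norm(o-c).round(1),'ang outer',a(o),'inner',a(i),'dir',np.degrees(np.arctan2(-d[1],-d[0])))
    w=pt-o; print('peg off via line',d[0]*w[1]-d[1]*w[0],'; via centre',118*np.radians((a(o)-a(pt)+180)%360-180), 'peg ang',a(pt))
E
python3 - <<'E'
from off import *
rep('b6',(203,195),(338,184))
E
```

```text
outer [424.1 238.5] r 92.8 ang outer -176.6508922295084 inner -178.4168886977756 dir -175.11807258171856
peg off via line 4.4414708980045585 ; via centre 3.82038764664943 peg ang -178.50590992660102
```

The estimate says 2–3° more to turn (target about −179.3° from the ticks and the peg, now about −176.3°). Nudging 3°.

>>> arm_command --deltas '[{"xyz": [0.0012,0.0004,0.0],"turn": [0.0,0.0,-0.017]},{"xyz": [0.0012,0.0004,0.0],"turn": [0.0,0.0,-0.017]},{"xyz": [0.0011,0.0004,0.0],"turn": [0.0,0.0,-0.017]},{"xyz": [0.0,0.0,0.0],"turn": [0.0,0.0,0.0]},{"xyz": [0.0,0.0,0.0],"turn": [0.0,0.0,0.0]}]'

```text
clock: 5.48
eef_pos: [494.8, 313.2, 51.4]
eef_rot: [3.142, 0.0, 1.88]
wrist_force: [-2.4, -0.2, 2.0]
finger_gap: 0.0
```

```bash
python3 - <<'E'
from h import *
snap('wrist','w5');snap('side','b7');snap('scene','a7')
b=cv2.imread('pics/b7.png'); cv2.imwrite('pics/b7c.png',cv2.resize(b[165:265,255:395],None,fx=5.7,fy=5.7,interpolation=cv2.INTER_CUBIC))
b=cv2.imread('pics/a7.png'); cv2.imwrite('pics/a7c.png',cv2.resize(b[230:330,195:335],None,fx=5.7,fy=5.7,interpolation=cv2.INTER_CUBIC))
E
```

```text
(no output)
```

View pics/b7c.png

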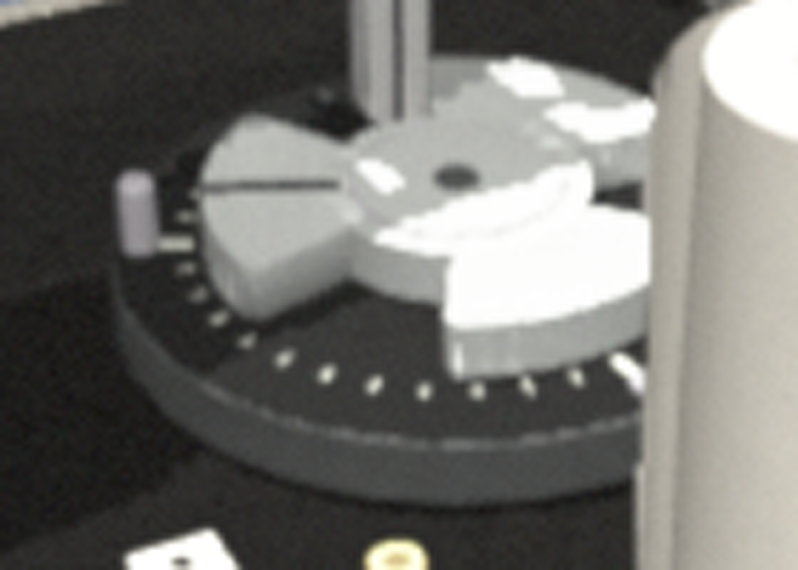

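View pics/a7c.png

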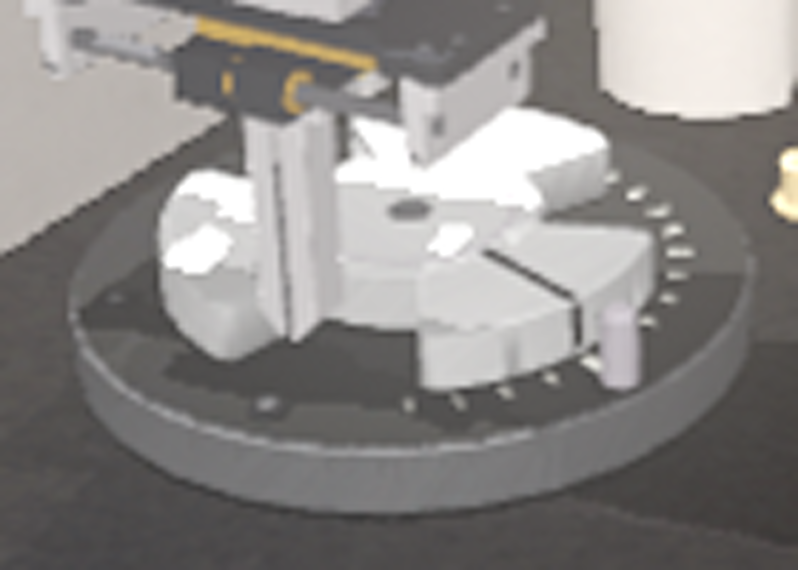

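In the scene view the rim mark's foot (577,345) meets the peg's long line, and the peg top is at (620,310). The side view has the line at (203,190)–(337,184). Measuring in both.

```bash
python3 - <<'E'
from off import *
rep('b7',(203,190),(337,184))
A=lambda x,y:full(x,y,5.7,195,230)
q=lambda x,y,z:onz('a7',*A(x,y),z)[:2]
c=q(410,208,54)
for n,x,y,z in [('out',575,297,54),('in',487,252,54),('foot',577,345,32),('peg',620,308,60),('line in',584,360,31),('line vis end',600,370,31)]:
    p=q(x,y,z);d=p-c;print(n,p.round(1),np.hypot(*d).round(1),np.degrees(np.arctan2(d[1],d[0])).round(2))
E
```

```text
outer [424.1 242. ] r 92.7 ang outer -178.81829553953068 inner -178.46448615337906 dir -179.13118853967794
peg off via line -0.7724021999847449 ; via centre -0.6433545828150098 peg ang -178.50590992660102
out [423.6 245.8] 95.7 179.72
in [472.  246.7] 47.4 178.25
foot [426.  243.6] 93.3 -178.97
peg [398.3 246.4] 121.0 179.47
line in [417.4 247.8] 101.9 178.6
line vis end [408.1 248.3] 111.2 178.44
```

Both views put the index within about 0.5° (1 mm) of the peg. I'll back off the wall, then lift straight up.

>>> arm_command --deltas '[{"xyz": [-0.005,-0.002,0.0],"turn": [0.0,0.0,0.0]},{"xyz": [-0.004,-0.001,0.0],"turn": [0.0,0.0,0.0]},{"xyz": [0.0,0.0,0.03],"turn": [0.0,0.0,0.0]},{"xyz": [0.0,0.0,0.05],"turn": [0.0,0.0,0.0]},{"xyz": [0.0,0.0,0.055],"turn": [0.0,0.0,0.0]},{"xyz": [0.0,0.0,0.03],"turn": [0.0,0.0,0.0]},{"xyz": [0.0,0.0,0.0],"turn": [0.0,0.0,0.0]}]'

```text
clock: 6.5
eef_pos: [486.3, 310.6, 218.7]
eef_rot: [3.137, -0.001, 1.88]
wrist_force: [0.4, -0.0, -0.1]
finger_gap: 0.3
```

```bash
python3 - <<'E'
from h import *
snap('wrist','w6');snap('side','b8');snap('scene','a8')
b=cv2.imread('pics/b8.png'); cv2.imwrite('pics/b8c.png',cv2.resize(b[165:265,255:395],None,fx=5.7,fy=5.7,interpolation=cv2.INTER_CUBIC))
b=cv2.imread('pics/a8.png'); cv2.imwrite('pics/a8c.png',cv2.resize(b[210:260,340:420],None,fx=9,fy=9,interpolation=cv2.INTER_CUBIC))
E
```

```text
(no output)
```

View pics/b8c.png

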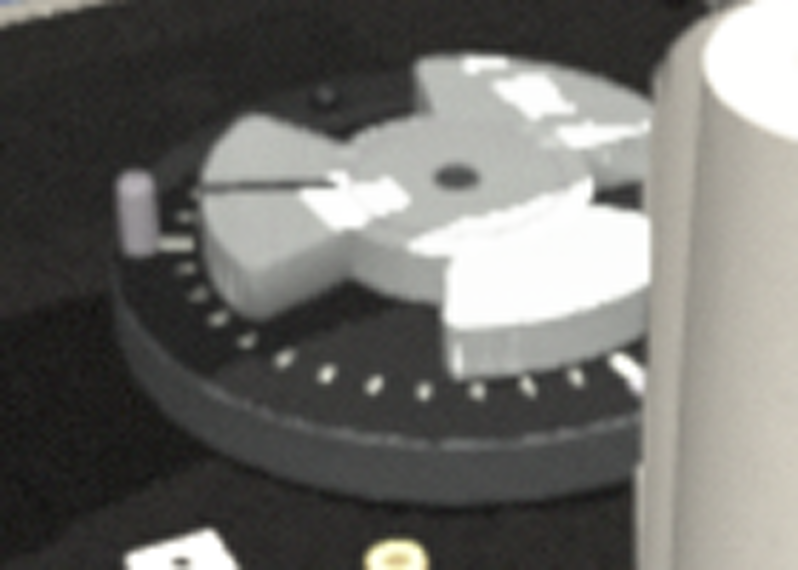

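View pics/a8c.png

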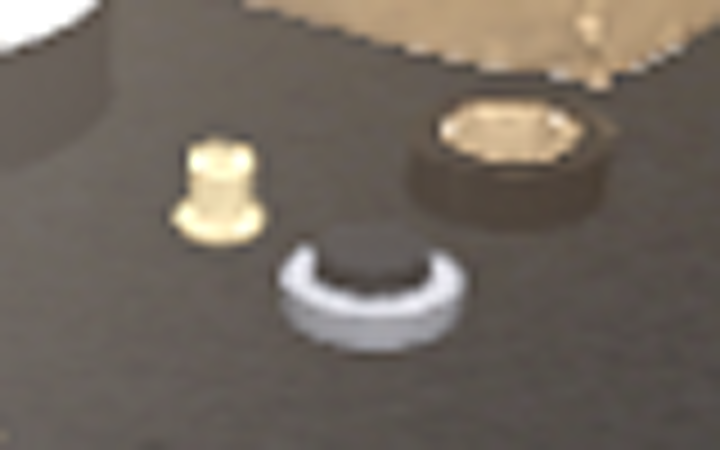

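View pics/w6.png

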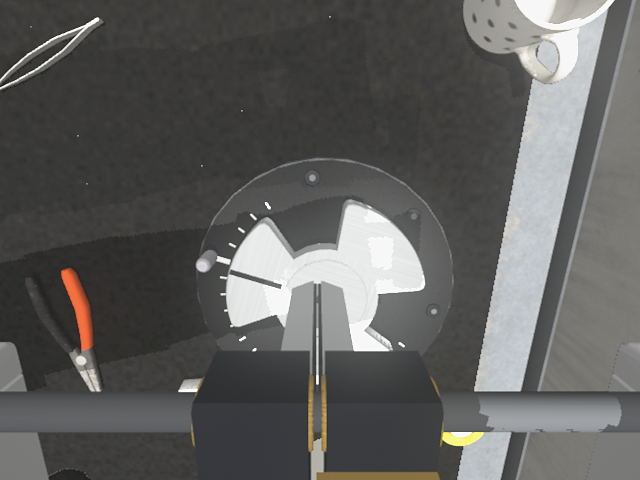

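The dial stayed put after retreat. In the wrist view the line (232,270)–(281,287) extends straight to the peg top (207,261). Next I check the obstacles near the button (paper roll, boxes) and triangulate the button.

```bash
cat >> h.py <<'E'
def tri(*rays):
    A=np.zeros((3,3));b=np.zeros(3)
    for o,d in rays:
        d=d/np.linalg.norm(d);M=np.eye(3)-np.outer(d,d);A+=M;b+=M@o
    p=np.linalg.solve(A,b); return p,[np.linalg.norm(np.cross(p-o,d/np.linalg.norm(d))) for o,d in rays]
E
python3 - <<'E'
from h import *
C=lambda x,y:full(x,y,3.7,260,250); A=lambda x,y:full(x,y,9,340,210)
print('button',tri(ray('b8',*C(258,300)),ray('a8',*A(373,250))))
print('tape',tri(ray('b8',*C(340,485)),ray('a8',*A(512,132))))
print('bush2',tri(ray('b8',*C(428,312)),ray('a8',*A(222,155))))
print('roll top',tri(ray('b8',409,175),ray('a8',319,157)))
for z in (0,60,100): print('psu corner',z,onz('b8',200,310,z).round(),onz('b8',297,378,z).round())
print('box near corner base/top',onz('b8',383,455,0).round(),[onz('b8',385,362,z).round() for z in (60,100,140)])
print('box scene left-bottom',onz('a8',406,216,0).round(),onz('a8',338,200,0).round(), 'front top',[onz('a8',405,178,z).round() for z in(80,100,120)])
E
```

```text
button (array([486.72655026, -97.19553945,  18.29200773]), [np.float64(0.7484301031710009), np.float64(0.7484301031708236)])
tape (array([ 512.4620431 , -189.55371798,   17.00070358]), [np.float64(1.0813909523117464), np.float64(1.0813909523115388)])
bush2 (array([ 556.1758104 , -110.2448715 ,   21.14799229]), [np.float64(0.8264615244995633), np.float64(0.8264615244995981)])
roll top (array([607.83978699,   2.98894575, 227.95435566]), [np.float64(2.4275802051509965), np.float64(2.4275802051512536)])
psu corner 0 [271. -22.   0.] [ 435. -169.    0.]
psu corner 60 [292. -83.  60.] [ 438. -214.   60.]
psu corner 100 [ 305. -124.  100.] [ 440. -244.  100.]
box near corner base/top [ 541. -289.    0.] [array([ 555., -195.,   60.]), array([ 547., -226.,  100.]), array([ 539., -258.,  140.])]
box scene left-bottom [ 555. -282.    0.] [ 777. -234.    0.] front top [array([ 619., -351.,   80.]), array([ 584., -306.,  100.]), array([ 549., -261.,  120.])]
```

The button triangulates to about (487,−97,18), and bush_2 and the tape come out at their given heights. The roll at (608,3) is 228 tall and the boxes are at y<−260, so the path at z≈218 is clear. I'll move over the button with the jaw axis along world y.

>>> arm_command --deltas '[{"xyz": [0.0,-0.045,0.0],"turn": [0.0,0.0,0.14]},{"xyz": [0.0,-0.045,0.0],"turn": [0.0,0.0,0.14]},{"xyz": [0.0,-0.045,0.0],"turn": [0.0,0.0,0.14]},{"xyz": [0.0,-0.045,0.0],"turn": [0.0,0.0,0.14]},{"xyz": [0.0,-0.045,0.0],"turn": [0.0,0.0,0.14]},{"xyz": [0.0,-0.045,0.0],"turn": [0.0,0.0,0.14]},{"xyz": [0.0,-0.045,0.0],"turn": [0.0,0.0,0.14]},{"xyz": [0.0,-0.045,0.0],"turn": [0.0,0.0,0.14]},{"xyz": [0.0,-0.047,0.0],"turn": [0.0,0.0,0.14]},{"xyz": [0.0,0.0,0.0],"turn": [0.0,0.0,0.0]},{"xyz": [0.0,0.0,0.0],"turn": [0.0,0.0,0.0]}]'

```text
clock: 8.02
eef_pos: [485.4, -96.4, 215.5]
eef_rot: [3.141, -0.002, 3.138]
wrist_force: [-0.2, -0.1, -0.4]
finger_gap: 0.7
```

```bash
python3 - <<'E'
from h import *
snap('wrist','w7')
E
```

```text
(no output)
```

View pics/w7.png

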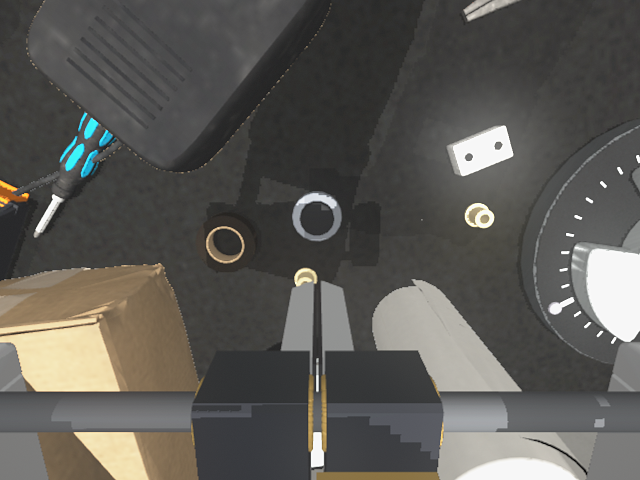

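The wrist view shows the button ring centred at (316,217), with bush_2 at (305,277).

```bash
python3 - <<'E'
from h import *
for z in (15,20,25): print(z,wz('w7',316,217,z).round(1))
print(wz('w7',305,277,22).round(1))
C=lambda x,y:full(x,y,3.7,260,250)
w=json.load(open('pics/w7.json'))
a=wz('w7',316,217,0);b=wz('w7',316,217,100)
print(tri(ray('b8',*C(258,300)),(a,b-a)))
print(proj('b8',[[487,-97,20]]))
E
```

```text
15 [484.2 -98.5  15. ]
20 [483.1 -98.5  20. ]
25 [482.  -98.5  25. ]
[ 544.6 -109.9   22. ]
(array([484.81235234, -98.29195084,  18.29916844]), [np.float64(1.334519755231224), np.float64(1.3345197552312673)])
[[329.90435068 329.54661986]]
```

All views agree: the button is at about (485,−98), top ≈18–20. I'll descend to tip z≈30 first.

>>> arm_command --deltas '[{"xyz": [0.0,-0.002,-0.05],"turn": [0.0,0.0,0.0]},{"xyz": [0.0,0.0,-0.055],"turn": [0.0,0.0,0.0]},{"xyz": [0.0,0.0,-0.045],"turn": [0.0,0.0,0.0]},{"xyz": [0.0,0.0,-0.025],"turn": [0.0,0.0,0.0]},{"xyz": [0.0,0.0,0.0],"turn": [0.0,0.0,0.0]},{"xyz": [0.0,0.0,0.0],"turn": [0.0,0.0,0.0]}]'

```text
clock: 8.82
eef_pos: [486.3, -98.3, 42.5]
eef_rot: [-3.141, 0.001, 3.14]
wrist_force: [-0.1, -1.0, -0.8]
finger_gap: 0.5
```

```bash
python3 - <<'E'
from h import *
snap('side','b9');snap('scene','a9')
b=cv2.imread('pics/b9.png');a=cv2.imread('pics/a9.png')
cv2.imwrite('pics/ab9.png',np.vstack([cv2.resize(b[290:360,280:380],None,fx=4,fy=4,interpolation=cv2.INTER_CUBIC),cv2.resize(a[195:265,330:430],None,fx=4,fy=4,interpolation=cv2.INTER_CUBIC)]))
E
```

```text
(no output)
```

View pics/ab9.png

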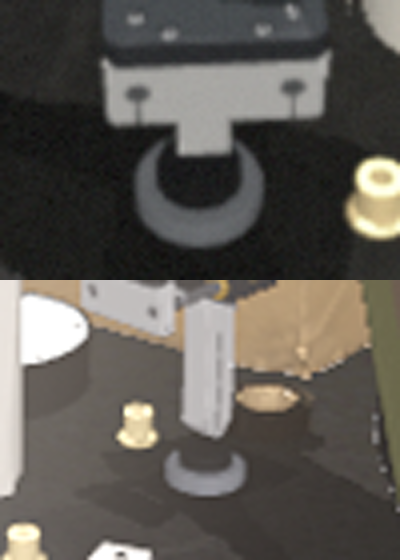

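Both views show the shut fingertip centred just above the button. Stepping down in small rows.

>>> arm_command --deltas '[{"xyz": [0.0,0.0,-0.004],"turn": [0.0,0.0,0.0]},{"xyz": [0.0,0.0,-0.004],"turn": [0.0,0.0,0.0]},{"xyz": [0.0,0.0,-0.003],"turn": [0.0,0.0,0.0]},{"xyz": [0.0,0.0,-0.002],"turn": [0.0,0.0,0.0]},{"xyz": [0.0,0.0,0.0],"turn": [0.0,0.0,0.0]}]'

```text
clock: 9.55
eef_pos: [485.9, -98.8, 28.5]
eef_rot: [-3.142, 0.0, 3.14]
wrist_force: [0.6, 0.1, 4.5]
finger_gap: 0.4
```

>>> arm_command --deltas '[{"xyz": [0.0,0.0,-0.001],"turn": [0.0,0.0,0.0]},{"xyz": [0.0,0.0,-0.001],"turn": [0.0,0.0,0.0]},{"xyz": [0.0,0.0,0.0],"turn": [0.0,0.0,0.0]}]'

```text
clock: 9.93
eef_pos: [486.0, -98.9, 27.1]
eef_rot: [-3.141, 0.0, 3.14]
wrist_force: [-3.1, 0.6, 13.5]
finger_gap: 0.7
```

>>> arm_command --deltas '[{"xyz": [0.0,0.0,-0.0005],"turn": [0.0,0.0,0.0]},{"xyz": [0.0,0.0,0.0],"turn": [0.0,0.0,0.0]}]'

```text
clock: 10.18
eef_pos: [486.0, -98.9, 27.0]
eef_rot: [-3.141, 0.001, 3.14]
wrist_force: [-5.3, 1.7, 18.9]
finger_gap: 0.4
```

```bash
python3 - <<'E'
from h import *
snap('side','b10');snap('scene','a10')
b=cv2.imread('pics/b10.png');a=cv2.imread('pics/a10.png')
cv2.imwrite('pics/ab10.png',np.vstack([cv2.resize(b[290:360,280:380],None,fx=4,fy=4,interpolation=cv2.INTER_CUBIC),cv2.resize(a[195:265,330:430],None,fx=4,fy=4,interpolation=cv2.INTER_CUBIC)]))
E
```

```text
(no output)
```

View pics/ab10.png

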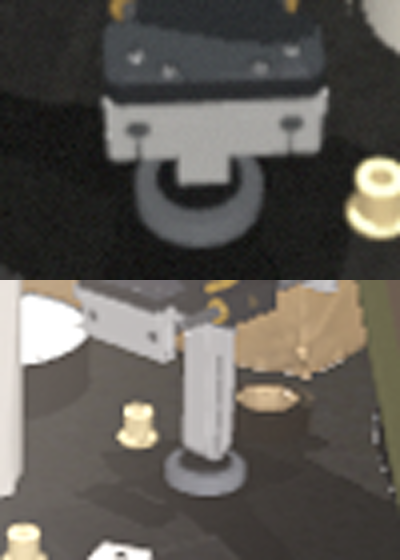

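The force jumped from 4.5 to 19 N in about 1.5 mm, and the picture shows the tip seated on a sunk button, so it has bottomed out. Lifting away.

>>> arm_command --deltas '[{"xyz": [0.0,0.0,0.01],"turn": [0.0,0.0,0.0]},{"xyz": [0.0,0.0,0.03],"turn": [0.0,0.0,0.0]},{"xyz": [0.0,0.0,0.05],"turn": [0.0,0.0,0.0]},{"xyz": [0.0,0.0,0.055],"turn": [0.0,0.0,0.0]},{"xyz": [0.0,0.0,0.04],"turn": [0.0,0.0,0.0]},{"xyz": [0.0,0.0,0.0],"turn": [0.0,0.0,0.0]},{"xyz": [0.0,0.0,0.0],"turn": [0.0,0.0,0.0]}]'

```text
clock: 11.15
eef_pos: [485.3, -98.6, 209.8]
eef_rot: [3.141, -0.002, 3.14]
wrist_force: [-0.8, 0.6, 0.1]
finger_gap: 0.8
```

```bash
python3 - <<'E'
from h import *
snap('side','b11');snap('scene','a11')
b=cv2.imread('pics/b11.png');a=cv2.imread('pics/a11.png')
cv2.imwrite('pics/ab11.png',np.vstack([cv2.resize(b[170:360,255:395],None,fx=2.9,fy=2.9,interpolation=cv2.INTER_CUBIC)]))
cv2.imwrite('pics/a11c.png',cv2.resize(a[200:330,190:420],None,fx=3.4,fy=3.4,interpolation=cv2.INTER_CUBIC))
d=cv2.absdiff(b,cv2.imread('pics/b8.png')).max(2); print('dial line diff',d[180:205,288:315].max(),'button diff',d[318:345,315:345].mean())
E
```

```text
dial line diff 171 button diff 33.46543209876543
```

View pics/ab11.png

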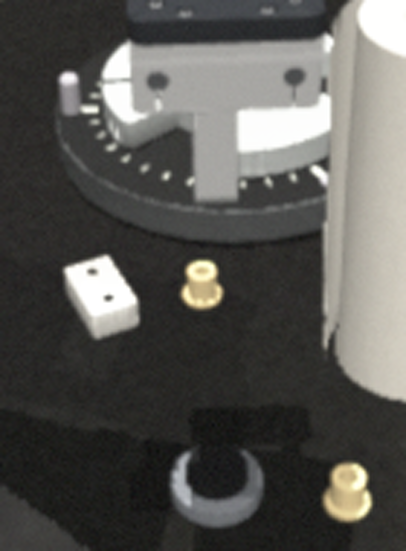

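View pics/a11c.png

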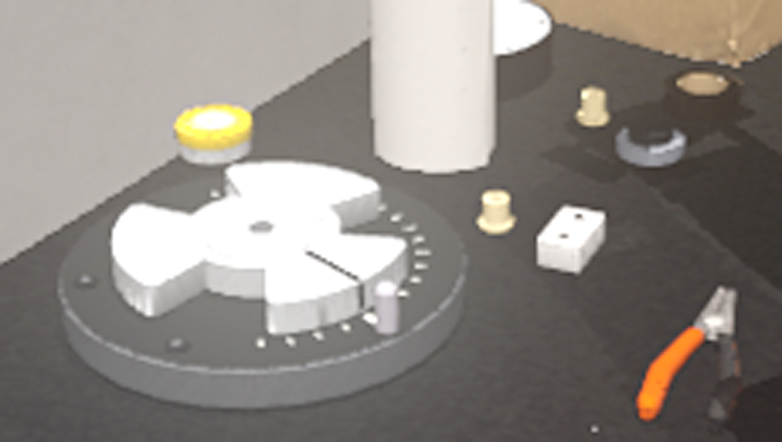

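The scene view shows the index line (305,252)–(360,283) with the peg's line continuing from its foot. The button is up again, the loose parts are where they were, and the arm is clear.

```bash
python3 -c "
from cell import *
print(sign_off())"
```

```text
the job is handed in; nothing more can be done
None
```

The dial is set to the tall peg, the button has been pressed fully down and released, and the job is handed in at about 11 s of the 54 s allowed. No verdict was reported.

- **Dial:** With closed fingertips in the notch facing the robot, I turned it about 58° clockwise, then backed off and lifted clear. Side and scene views both put the index line within about 0.5° (1 mm) of the peg, against the 6 mm limit. They differ by 1–2° in absolute angle, which is calibration error. A wrist picture after the fingers withdrew showed the same alignment.
- **Button:** I pressed it only after the dial was set and clear. The force rose from 4.5 to 19 N over the last 1.5 mm, so it reached its stop.
- **Last checks:** The final pictures show the dial still on the peg, the button up and the loose parts in place. Wrist force read about 1 N, which is noise level.
- **Checks that disagreed or failed:**
  - The wrist camera put bush_2 about 11 mm nearer than the other two views, probably because a finger hid part of it. I did not use that reading.
  - A before/after image comparison told me nothing because the arm and its shadow were in view.
  - One move call was refused for its format before anything moved.

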